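Square two lacquered panels in the corner jig

ROBOT

A 6-joint arm with a two-finger parallel gripper is mounted at the origin on the work surface. World frame = base frame: x ahead of the robot, y to its left, z up, the work surface at z = 0. Lengths are in mm, angles in rad, forces in N, time in s.
With the tool pointing down it reaches from about 350 to 975 mm from the base axis. Payload 7.1 kg.
Tool frame: the origin (TCP) lies midway between the tips of the shut fingers; the grasp point (between the pads) lies ctrl.grip_point_offset behind it (ctrl.grip_point_offset is the distance from the TCP to the grasp point, in mm); z points along the fingers, y is the line along which they close (so a half turn about z gives the same grasp; the last joint's range is limited). The gripper opens to 88 mm and grips with 3 to 60 N. Pads are 20 mm wide; open, the fingers measure 115 mm over their backs; the gripper's body (75 mm by 178 mm) begins 61 mm behind the grasp point.
Start: joints at [-1.198, 0.423, 1.63, -0, 1.089, -0.019], TCP at [238.674, -577.615, 222.675] pointing down, gripper open.
Joint ranges: [-3, 3], [-0.9, 2.11], [0.09, 2.58], [-1.31, 4.45], [0.11, 2.69], [-2.54, 2.54]. Speed limits (rad/s): [2.39, 2.39, 3.01, 3.14, 3.14, 3.14].

INTERFACE

Orientations are given as a rotation vector (axis times angle).
In Python, from workcell import ctrl gives the robot as it stands.
- The arm moves only by the tool apply_moves, never from a script. Its argument "targets" is a list of rows, each an object of numbers: "tx", "ty", "tz": the shift along the world's x, y, z in m; "spin": the turn about the world's z in degrees. In form: [{"tx": .., "ty": .., "tz": .., "spin": ..}, ...]. A call has exactly 8 rows; each row is the pose to reach, as a shift and turn from the pose commanded when the call began; what a row does not reach only later rows make up. A row lasts 1/10 s, in which the tool goes at most 50 mm and 8.59 degrees, less where a joint would pass 70% of its speed; a pose out of reach is approached as far as the arm can. A call with a gripper value outside its range is refused whole. "gripper" is the closure, from -1 (fully open) to 1 (shut), set as the call begins (left out, the last holds). The fingers move at their own pace and stop on an object; the grip force is fixed at half the most. Time passes only in rows, so rows that repeat a pose let the fingers close, or fill a call up. It gives the time, the measured TCP pose, the force, the opening and the grip force at its end, in the units of the state.
- ctrl.get_obs(): the state, without advancing time (a new reading comes with each control period).
- ctrl.get_image(name): name is "scene" or "top" or "wrist"; returns the picture (384x512x3 uint8, red, green, blue); there is no depth.
- ctrl.get_calibration(name): a dict with "fov_y" (degrees; the focal length in pixels is half the picture's height over the tangent of half this angle, whatever the lens; pixels are square), "cx", "cy" (the principal point, pixels), "dist" ([k1, k2, p1, p2, k3] as OpenCV has them; the pictures are not rectified), "rvec" (rotation vector, rad) and "tvec" (3), from world to camera coordinates, as OpenCV has them. Camera axes: x right, y down, z forward; pixel columns grow to the right and rows downward; lengths in mm; the calibration is good to about 2 mm. A picture is of the moment at which its call begins: read the wrist's pose just before it. get_calibration takes no time and is no camera call; for the wrist camera it gives the pose at the moment of the call.
- ctrl.close_job(): hands the job in; it is judged then, once.
Trained networks look in the newest picture that a camera, given by its name, has taken for a name from the list of things; names that differ only in an ending like _2 or _b are one class to them, and where a whole thing is asked for, a point or a joint stands for the part that bears it (a point fixed in the world has none). Each returns a list of dicts, best first, with "score" (0 to 1); they miss things now and then, are a little off and sometimes report something else, mostly with a low value. They report only what shows in the picture. A call takes as long as a camera call. They do not tell look-alikes from the thing itself.
- ctrl.outline_of(name, camera): "pixels" (384x512 bool, what is visible of it) and "box" ([left, top, right, bottom] in pixels, round what is visible of it).
- ctrl.pinpoint(name, camera): "uv" ([column, row] in pixels: a listed point, or the origin of a listed thing).
The state is a dict: "t": time; "qpos": joint angles; "qvel": joint speeds; "joint_torque": joint torques, N m; "ee_pos": TCP position; "orientation": TCP orientation; "ft_force": force on the tool from outside, world axes, zero at the start; "moment": the same for the moment, N m; "width": finger opening in mm; "grasp_force": force on a finger pad.
Only numpy, scipy, OpenCV 4.12 (cv2) and the standard library are available. Lean on these libraries where they do the work, as an engineer would, in place of code of your own. Each camera call takes 0.05 s, during which the arm holds its last target. There are 200 camera calls.

TASK

Take the full-length black panel (not the short one) out of the rack where it stands on edge, lay it flat on the bench or its mat and let go, then take it again by its long sides and set it, lying flat, on top of the panel in the corner jig. Then square the stack: push both panels gently up against both fences, without ramming them, so that each lies flush along the long fence and the end fence, and leave everything else where it is.

Things in the scene. Friction and masses are not known exactly. Their poses are not given: they have to be found in the camera images.
- panel: the loose full-length black lacquered board, 64 x 128 x 14 mm, about 0.1 kg, plain and the same on both faces. Origin at its centre; x along its 64 mm width, y along its 128 mm length, z through its 14 mm thickness. It starts standing on a long edge in one of the rack's two slots (either one), x pointing down, top edge 72 mm above the bench
- laid_panel: an identical loose board, same axes and origin, already lying flat on the jig's base, long side roughly along the long fence but askew, with its edges some 4 to 22 mm short of both fences
- short_panel: a shorter black board, 64 x 92 x 14 mm, standing in the rack's other slot; not wanted. Origin at its centre, axes as the panel's
- rack: fixed wooden rack, 130 x 150 mm; origin at the centre of its underside. Two slots run along its y, at x = -33 and +33 mm, each 18 mm wide, slot floor 8 mm above the bench, slot walls 9 mm thick with tops 30 mm above the bench
- mat: fixed cork mat on the bench, 140 (x) x 180 (y) x 3 mm; origin at the centre of its underside. Free space to lay the panel down
- jig: fixed stacking jig: a plywood base 130 (x) x 200 (y) x 12 mm with two wooden fences 12 mm thick that rise 36 mm above the base (tops 48 mm above the bench). Origin at the centre of the base's underside. The long fence stands along the +x edge, the end fence along the +y edge; the other two sides are open
- jig_corner (a point): the point on the base's top face (12 mm above the bench) where the inner faces of the two fences meet, axes as the jig's (z up). The long fence's inner face is x = 0 here, the end fence's is y = 0; the panels belong at negative x and y with their length along y: pushed home, their centres lie at x = -32, y = -64 mm, 7 mm (lower) and 21 mm (upper) up. The base reaches to x = -115 and y = -185 mm
- gourd_vase: bystander: small waisted vase, 84 mm across, 170 mm tall; origin under its centre
- cup: bystander: open dark red cup, 64 mm across, 65 mm tall; origin under its centre
- fruit: bystander: white ceramic fruit, 64 mm across, 70 mm tall; origin under its centre
- rule: bystander: steel rule lying flat, 30 x 200 x 3 mm; origin under its centre, length along y
- brush: bystander: hand brush lying flat near the robot; origin under its centre
- jar: bystander: amber glass jar with black cap, 60 mm across, 75 mm tall; origin under its centre
Things that resemble listed ones, but are neither listed nor needed, are in the scene too. What is shaped like the laid_panel but blue is not meant.

How it is judged:
By the outcome, as a careful person would: the job done as asked, in the order asked, and still so for the second after the job is handed in, with the robot touching nothing.
It also fails if it takes over 72 s, if anything falls off the work surface, if the arm or the gripper's body presses on something with over 40 N, if the wrist force passes 120 N, or if a joint passes its speed limit or range.

## Working session

There is one attempt and no reset: what is moved stays moved. The work goes in short steps, Python scripts to look and compute and a tool call to move; the robot and the scene stay as the last step left them, time stands still between calls to the robot, and variables do not carry over. Pictures are saved under pics/ and viewed, at most 13 in all, crops included, and the job is handed in when it is done.

Besides the shell and the picture viewer there is one more tool, called after "Request:" as a command line: name --argument value ..., lists and objects as JSON in quotes. apply_moves: Moves the arm, as the interface text tells. Its arguments: {"type":"object","properties":{"targets":{"type":"array"},"gripper":{"type":"number"}},"required":["targets"]}

```bash
ls; mkdir -p pics
cat > h.py <<'E'
import numpy as np, cv2
from workcell import ctrl
def cal(n):
    c=ctrl.get_calibration(n); f=192/np.tan(np.radians(c["fov_y"])/2)
    K=np.array([[f,0,c["cx"]],[0,f,c["cy"]],[0,0,1.]])
    return K,np.array(c["dist"],float),np.array(c["rvec"],float),np.array(c["tvec"],float)
def ray(uv,n,z,c=None):
    K,d,r,t=c or cal(n); R=cv2.Rodrigues(r)[0]
    p=cv2.undistortPoints(np.array(uv,float).reshape(-1,1,2),K,d).reshape(-1,2)
    D=np.c_[p,np.ones(len(p))]@R; C=-R.T@t
    return C+D*((z-C[2])/D[:,2])[:,None]
def proj(P,n,c=None):
    K,d,r,t=c or cal(n); return cv2.projectPoints(np.array(P,float).reshape(-1,3),r,t,K,d)[0].reshape(-1,2)
def save(im,name): cv2.imwrite("pics/"+name,cv2.cvtColor(im,cv2.COLOR_RGB2BGR))
E
python3 - <<'E'
from h import *
a=ctrl.get_image("top"); b=ctrl.get_image("scene")
save(cv2.resize(a,(800,600),interpolation=cv2.INTER_CUBIC),"top0.png"); save(cv2.resize(b,(800,600),interpolation=cv2.INTER_CUBIC),"scene0.png")
for n in ["panel","laid_panel","short_panel","rack","mat","jig","jig_corner"]:
    for cam in ["top","scene"]:
        r=ctrl.pinpoint(n,cam)
        print(n,cam,[(np.round(x["uv"]),round(x["score"],2)) for x in r[:3]])
for n in ["top","scene"]: print(cal(n))
o=ctrl.get_obs();print(o["t"],ctrl.grip_point_offset,o["width"],o["orientation"])
E
```

```text
pics
panel top [(array([408., 188.]), 0.84), (array([299., 143.]), 0.71)]
panel scene [(array([145., 150.]), 0.85), (array([160., 138.]), 0.33)]
laid_panel top [(array([132., 200.]), 0.92), (array([105., 132.]), 0.89), (array([145., 292.]), 0.8)]
laid_panel scene [(array([351., 191.]), 0.93), (array([332., 239.]), 0.65), (array([327., 298.]), 0.57)]
short_panel top [(array([103., 194.]), 0.72), (array([416., 220.]), 0.63)]
short_panel scene [(array([161., 140.]), 0.68)]
rack top [(array([412., 207.]), 0.77)]
rack scene [(array([152., 153.]), 0.83)]
mat top [(array([266., 210.]), 0.81), (array([104., 194.]), 0.26)]
mat scene [(array([238., 192.]), 0.94), (array([184., 214.]), 0.52)]
jig top [(array([142., 206.]), 0.71), (array([300., 143.]), 0.6), (array([412., 215.]), 0.19)]
jig scene [(array([325., 233.]), 0.71)]
jig_corner top [(array([106., 195.]), 0.68), (array([268., 210.]), 0.39)]
jig_corner scene [(array([352., 253.]), 0.7), (array([229., 273.]), 0.66)]
(array([[483.88631652,   0.        , 251.64722769],
       [  0.        , 483.88631652, 194.43364648],
       [  0.        ,   0.        ,   1.        ]]), array([-0.01360449,  0.        ,  0.        ,  0.        ,  0.        ]), array([ 2.11444875, -2.1788314 ,  0.1474209 ]), array([  47.33588458,  528.25013267, 1116.97918234]))
(array([[489.00388053,   0.        , 250.75842604],
       [  0.        , 489.00388053, 192.02843379],
       [  0.        ,   0.        ,   1.        ]]), array([-0.15133369,  0.        ,  0.        ,  0.        ,  0.        ]), array([ 1.35164155,  2.33290128, -0.81078126]), array([ 217.25718882, -342.50654273, 1816.006766  ]))
0.8 18.700000000000003 87.72950343864638 [ 3.08146428e+00  6.11486498e-01 -1.26056222e-05]
```

View pics/top0.png

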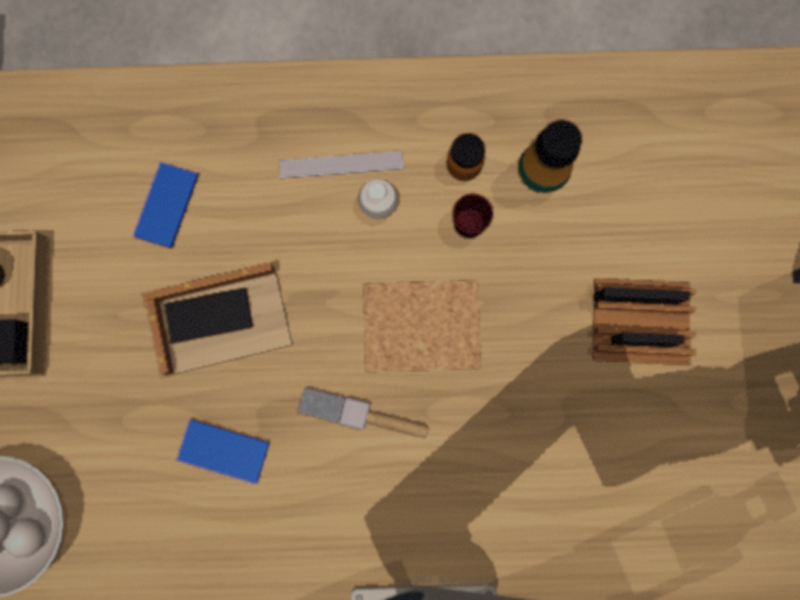

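View pics/scene0.png

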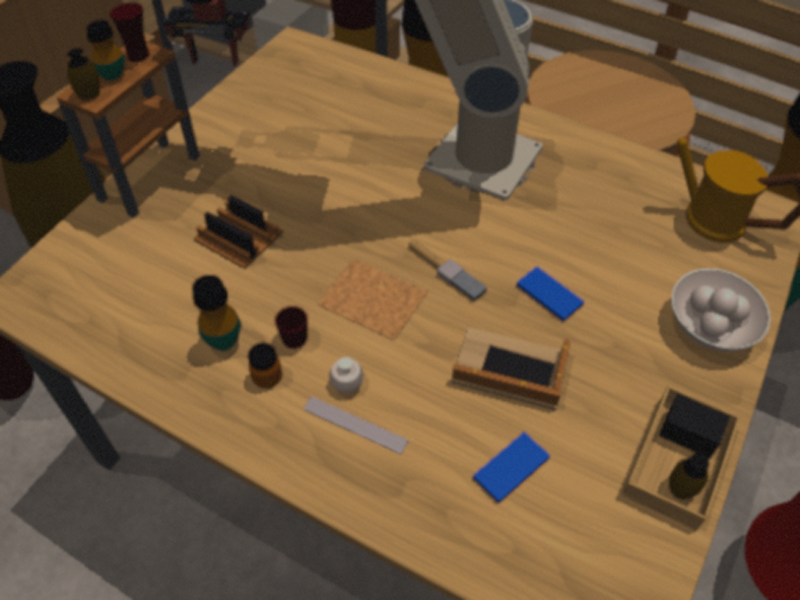

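The top picture shows the rack at about (642,320) in the 800x600 view. Its far slot holds a black board about 88 px long at (645,295), and its near slot holds one about 70 px long at (648,340). The mat is at (422,325). The jig is at (220,320), with its fences toward the top and left and a black board lying in it at (208,315). The blue boards at (167,205) and (223,450) are look-alikes. Next I'll measure coarsely and crop the rack to confirm.

Run:
```python
from h import *
a=ctrl.get_image("top"); ct=cal("top")
save(cv2.resize(a[165:245,360:460],(800,600),interpolation=cv2.INTER_CUBIC),"rackcrop.png")
for n,uv,z in [("panel",(408,188),40),("short",(416,220),40),("rack",(412,207),15),("mat",(266,210),3),("laid",(132,200),19),("corner",(106,195),12)]:
    print(n,ray(uv,"top",z,ct).round(0))
# black blobs: min area rect at the right heights
g=a.max(2)
for nm,(x0,y0,x1,y1),z in [("far",(375,180,450,199),72),("near",(375,205,450,228),72),("laid",(98,178,172,222),26)]:
    m=np.zeros(g.shape,np.uint8); m[y0:y1,x0:x1]=(g[y0:y1,x0:x1]<45)
    n,l,s,_=cv2.connectedComponentsWithStats(m); k=1+s[1:,4].argmax()
    vu=np.argwhere(l==k)[:,::-1]; P=ray(vu,"top",z,ct)[:,:2].astype(np.float32)
    print(nm,s[k],cv2.minAreaRect(P))
print("mat corners",ray([(365/1.5625,281/1.5625),(480/1.5625,280/1.5625),(480/1.5625,371/1.5625),(366/1.5625,371/1.5625)],"top",3,ct).round(0).tolist())
```

```text
panel [[ 533. -341.   40.]]
short [[ 456. -355.   40.]]
rack [[ 490. -356.   15.]]
mat [[495.  -2.   3.]]
laid [[527. 322.  19.]]
corner [[542. 388.  12.]]
far [380 185  61  10 445] ((525.6846313476562, -335.52947998046875), (139.0227813720703, 18.80586051940918), 85.8959732055664)
near [391 213  46   9 308] ((460.70159912109375, -338.6763610839844), (103.49543762207031, 16.86703872680664), 86.2686538696289)
laid [ 106  185   55   34 1248] ((523.1900024414062, 317.39874267578125), (58.98793029785156, 124.0032958984375), 9.68886947631836)
mat corners [[572.0, 75.0, 3.0], [568.0, -107.0, 3.0], [425.0, -100.0, 3.0], [430.0, 77.0, 3.0]]
```

View pics/rackcrop.png

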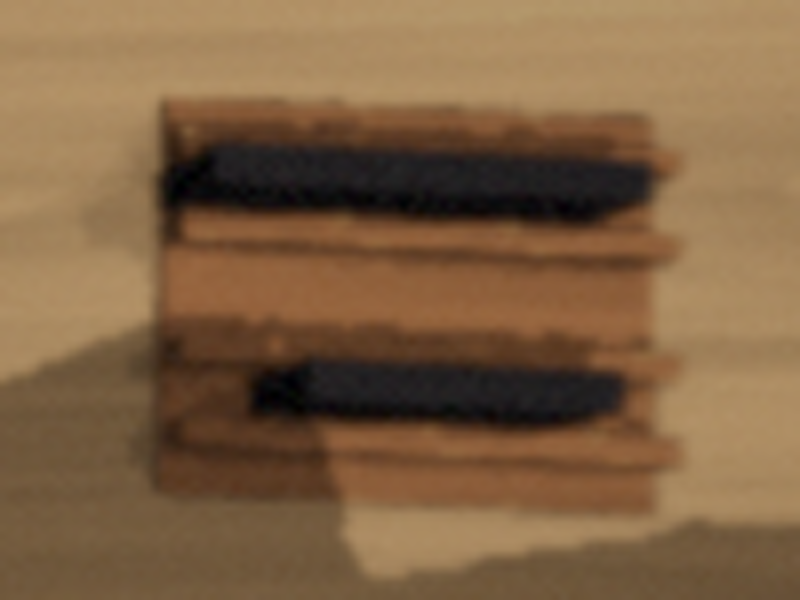

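Two upright black boards stand in the rack. The far one, spanning crop (165–652, 180), is about 128 mm long by measurement. The near one, spanning (255–625, 390), is about 92 mm. The far one fits "full-length", so it is the panel. I'm moving above it.

Request:
apply_moves --targets '[{"tx": 0.035, "ty": 0.03, "tz": 0, "spin": 8}, {"tx": 0.07, "ty": 0.06, "tz": 0, "spin": 16}, {"tx": 0.105, "ty": 0.09, "tz": 0, "spin": 24}, {"tx": 0.14, "ty": 0.12, "tz": 0, "spin": 32}, {"tx": 0.175, "ty": 0.15, "tz": 0, "spin": 40}, {"tx": 0.21, "ty": 0.18, "tz": 0, "spin": 48}, {"tx": 0.25, "ty": 0.21, "tz": 0, "spin": 56}, {"tx": 0.285, "ty": 0.237, "tz": 0, "spin": 64}]' --gripper 0.0

```text
t: 1.65
ee_pos: [525.4, -339.0, 222.9]
orientation: [2.282, 2.158, 0.0]
ft_force: [-0.4, 0.1, 0.5]
width: 43.9
grasp_force: 0.0
```

Run:
```python
from h import *
o=ctrl.get_obs();print(o["t"],o["ee_pos"],o["orientation"],o["width"],o["qpos"])
c=cal("wrist");w=ctrl.get_image("wrist")
R=cv2.Rodrigues(c[2])[0];print(-R.T@c[3],R[2])
save(w,"w1.png")
for n in ["panel","short_panel","rack"]:
    r=ctrl.pinpoint(n,"wrist"); print(n,[(np.round(x["uv"],1).tolist(),round(x["score"],2),ray(x["uv"],"wrist",40 if n!="rack" else 0,c).round(1).tolist()) for x in r[:2]])
    for x in ctrl.outline_of(n,"wrist")[:2]:
        vu=np.argwhere(x["pixels"])[:,::-1]; print(x["box"],x["score"],cv2.minAreaRect(ray(vu,"wrist",72,c)[:,:2].astype(np.float32)))
```

```text
1.65 [ 525.36951232 -338.98924254  222.88987157] [2.28225618e+00 2.15824970e+00 3.93900168e-04] 43.89528285254221 [-5.92126845e-01  4.23011749e-01  1.62949461e+00  1.63095811e-04
  1.08858572e+00 -5.36364544e-01]
[ 529.67780555 -262.32824678  386.47083622] [-0.01498245 -0.27782177 -0.96051579]
panel [([259.3, 180.0], 0.95, [[526.9, -345.7, 40.0]])]
[254.6, 125.7, 269.4, 236.7] 0.81 ((530.5487060546875, -342.4371032714844), (131.3594207763672, 15.508328437805176), 85.76873779296875)
short_panel [([211.9, 187.5], 0.71, [[467.4, -352.0, 40.0]])]
[199.4, 147.9, 216.2, 227.9] 0.58 ((468.870849609375, -344.3569641113281), (97.68474578857422, 21.738536834716797), 85.77832794189453)
rack [([237.6, 178.3], 0.82, [[496.9, -351.3, 0.0]])]
[187.9, 122.2, 287.3, 242.4] 0.78 ((501.8367004394531, -343.08905029296875), (133.84567260742188, 107.53793334960938), 85.42741394042969)
```

View pics/w1.png

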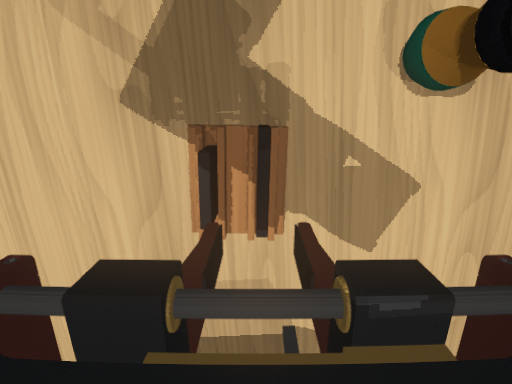

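The wrist view shows the rack centred near (238,180). The full-length panel is at column 263 and the short one at column 208, and the fingertips straddle the panel's line. The panel's top is at about (529.5, -344), and its length runs at 85.8°. I'm descending with the fingertips stopping at z=40, above the 30 mm walls.

Request:
apply_moves --targets '[{"tx": 0.004, "ty": -0.005, "tz": -0.03, "spin": -1}, {"tx": 0.004, "ty": -0.005, "tz": -0.06, "spin": -1}, {"tx": 0.004, "ty": -0.005, "tz": -0.09, "spin": -1}, {"tx": 0.004, "ty": -0.005, "tz": -0.115, "spin": -1}, {"tx": 0.004, "ty": -0.005, "tz": -0.14, "spin": -1}, {"tx": 0.004, "ty": -0.005, "tz": -0.16, "spin": -1}, {"tx": 0.004, "ty": -0.005, "tz": -0.175, "spin": -1}, {"tx": 0.004, "ty": -0.005, "tz": -0.183, "spin": -1}]'

```text
t: 2.8
ee_pos: [526.4, -346.2, 38.5]
orientation: [-2.309, -2.128, 0.001]
ft_force: [-0.5, 0.6, -0.1]
width: 44.1
grasp_force: 0.0
```

Request:
apply_moves --targets '[{"tx": 0, "ty": 0, "tz": 0, "spin": 0}, {"tx": 0, "ty": 0, "tz": 0, "spin": 0}, {"tx": 0, "ty": 0, "tz": 0, "spin": 0}, {"tx": 0, "ty": 0, "tz": 0, "spin": 0}, {"tx": 0, "ty": 0, "tz": 0, "spin": 0}, {"tx": 0, "ty": 0, "tz": 0, "spin": 0}, {"tx": 0, "ty": 0, "tz": 0, "spin": 0}, {"tx": 0, "ty": 0, "tz": 0, "spin": 0}]' --gripper 1.0

```text
t: 3.6
ee_pos: [528.4, -345.9, 40.6]
orientation: [2.307, 2.131, 0.001]
ft_force: [0.4, 0.1, 6.4]
width: 14.1
grasp_force: 30.0
```

The panel is held, with a width of 14.1 mm. I'm lifting it and carrying it to the mat.

Request:
apply_moves --targets '[{"tx": 0, "ty": 0, "tz": 0.015, "spin": 0}, {"tx": 0, "ty": 0, "tz": 0.04, "spin": 0}, {"tx": 0, "ty": 0, "tz": 0.07, "spin": 0}, {"tx": 0, "ty": 0.005, "tz": 0.1, "spin": 0}, {"tx": -0.005, "ty": 0.035, "tz": 0.11, "spin": 0}, {"tx": -0.01, "ty": 0.075, "tz": 0.11, "spin": 0}, {"tx": -0.02, "ty": 0.115, "tz": 0.11, "spin": 1}, {"tx": -0.03, "ty": 0.155, "tz": 0.11, "spin": 2}]'

```text
t: 4.4
ee_pos: [496.8, -189.1, 149.7]
orientation: [-2.27, -2.171, 0.0]
ft_force: [-0.3, -0.1, -1.1]
width: 14.0
grasp_force: 30.0
```

Request:
apply_moves --targets '[{"tx": -0.007, "ty": 0.04, "tz": 0, "spin": 1}, {"tx": -0.014, "ty": 0.08, "tz": 0, "spin": 1}, {"tx": -0.022, "ty": 0.12, "tz": 0, "spin": 1}, {"tx": -0.03, "ty": 0.15, "tz": 0, "spin": 1}, {"tx": -0.037, "ty": 0.17, "tz": -0.02, "spin": 1}, {"tx": -0.039, "ty": 0.177, "tz": -0.05, "spin": 1}, {"tx": -0.039, "ty": 0.177, "tz": -0.08, "spin": 1}, {"tx": -0.039, "ty": 0.177, "tz": -0.1, "spin": 1}]'

```text
t: 5.2
ee_pos: [457.5, -13.1, 48.2]
orientation: [-2.249, -2.191, 0.002]
ft_force: [0.0, 0.6, -0.5]
width: 13.5
grasp_force: 30.0
```

Request:
apply_moves --targets '[{"tx": 0, "ty": 0, "tz": -0.004, "spin": 0}, {"tx": 0, "ty": 0, "tz": -0.008, "spin": 0}, {"tx": 0, "ty": 0, "tz": -0.01, "spin": 0}, {"tx": 0, "ty": 0, "tz": -0.011, "spin": 0}, {"tx": 0, "ty": 0, "tz": -0.012, "spin": 0}, {"tx": 0, "ty": 0, "tz": -0.013, "spin": 0}, {"tx": 0, "ty": 0, "tz": -0.0135, "spin": 0}, {"tx": 0, "ty": 0, "tz": -0.014, "spin": 0}]'

```text
t: 6.0
ee_pos: [458.7, -13.6, 35.8]
orientation: [2.251, 2.191, 0.0]
ft_force: [0.0, 0.0, -0.4]
width: 14.0
grasp_force: 30.0
```

Request:
apply_moves --targets '[{"tx": 0, "ty": 0, "tz": -0.0005, "spin": 0}, {"tx": 0, "ty": 0, "tz": -0.001, "spin": 0}, {"tx": 0, "ty": 0, "tz": -0.0015, "spin": 0}, {"tx": 0, "ty": 0, "tz": -0.0015, "spin": 0}, {"tx": 0, "ty": 0, "tz": -0.0015, "spin": 0}, {"tx": 0, "ty": 0, "tz": -0.0015, "spin": 0}, {"tx": 0, "ty": 0, "tz": -0.0015, "spin": 0}, {"tx": 0, "ty": 0, "tz": -0.0015, "spin": 0}]'

```text
t: 6.8
ee_pos: [458.8, -13.6, 35.5]
orientation: [2.251, 2.191, 0.0]
ft_force: [-4.2, 0.6, 21.2]
width: 13.9
grasp_force: 30.0
```

The panel touches the mat. I'm releasing it to a 44 mm opening, so the panel is caged, then I'll tip it gently toward +x with the rear finger.

Request:
apply_moves --targets '[{"tx": 0, "ty": 0, "tz": 0.001, "spin": 0}, {"tx": 0, "ty": 0, "tz": 0.001, "spin": 0}, {"tx": 0, "ty": 0, "tz": 0.001, "spin": 0}, {"tx": 0, "ty": 0, "tz": 0.002, "spin": 0}, {"tx": 0, "ty": 0, "tz": 0.004, "spin": 0}, {"tx": 0, "ty": 0, "tz": 0.006, "spin": 0}, {"tx": 0, "ty": 0, "tz": 0.006, "spin": 0}, {"tx": 0, "ty": 0, "tz": 0.006, "spin": 0}]' --gripper 0.0

```text
t: 7.6
ee_pos: [458.7, -13.6, 40.3]
orientation: [2.251, 2.191, 0.0]
ft_force: [-1.1, -0.0, 0.2]
width: 44.1
grasp_force: 0.0
```

Request:
apply_moves --targets '[{"tx": 0.006, "ty": 0, "tz": 0, "spin": 0}, {"tx": 0.012, "ty": 0, "tz": 0, "spin": 0}, {"tx": 0.017, "ty": 0, "tz": 0, "spin": 0}, {"tx": 0.021, "ty": 0, "tz": 0, "spin": 0}, {"tx": 0.025, "ty": 0, "tz": 0, "spin": 0}, {"tx": 0.029, "ty": 0, "tz": 0, "spin": 0}, {"tx": 0.032, "ty": 0, "tz": 0, "spin": 0}, {"tx": 0.035, "ty": 0, "tz": 0, "spin": 0}]'

```text
t: 8.4
ee_pos: [494.0, -13.6, 40.2]
orientation: [2.251, 2.191, 0.0]
ft_force: [1.0, -0.3, -0.5]
width: 44.2
grasp_force: 0.2
```

Run:
```python
from h import *
c=cal("wrist"); w=ctrl.get_image("wrist"); s=ctrl.get_image("scene")
p=proj([[499,-14,30]],"scene")[0].astype(int); print(p)
im=np.hstack([cv2.resize(w,(400,300)),cv2.resize(s[p[1]-48:p[1]+48,p[0]-64:p[0]+64],(400,300),interpolation=cv2.INTER_CUBIC)])
save(im,"tip.png")
```

```text
[236 183]
```

View pics/tip.png

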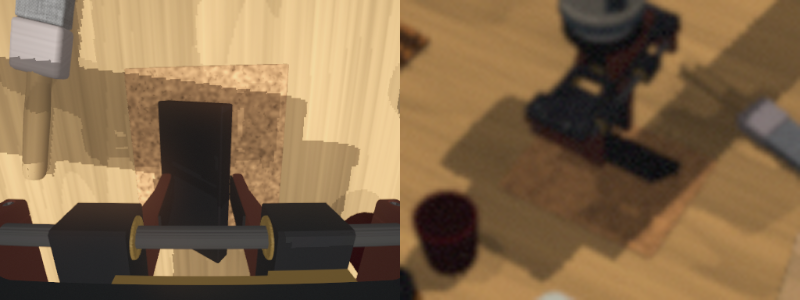

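The panel leans tilted between the fingers, at wrist crop (195,160). Opening fully will let it slide down onto the mat, then I'll raise the arm.

Request:
apply_moves --targets '[{"tx": 0, "ty": 0, "tz": 0, "spin": 0}, {"tx": 0.003, "ty": 0, "tz": 0, "spin": 0}, {"tx": 0.006, "ty": 0, "tz": 0, "spin": 0}, {"tx": 0.01, "ty": 0, "tz": 0, "spin": 0}, {"tx": 0.015, "ty": 0, "tz": 0, "spin": 0}, {"tx": 0.018, "ty": 0, "tz": 0.003, "spin": 0}, {"tx": 0.018, "ty": 0, "tz": 0.01, "spin": 0}, {"tx": 0.018, "ty": 0, "tz": 0.025, "spin": 0}]' --gripper -1.0

```text
t: 9.3
ee_pos: [511.0, -13.6, 65.0]
orientation: [-2.25, -2.19, 0.002]
ft_force: [0.1, -0.0, 0.0]
width: 88.0
grasp_force: 0.0
```

Request:
apply_moves --targets '[{"tx": 0, "ty": -0.005, "tz": 0.03, "spin": 0}, {"tx": 0, "ty": -0.01, "tz": 0.06, "spin": 0}, {"tx": 0, "ty": -0.02, "tz": 0.09, "spin": 0}, {"tx": 0, "ty": -0.025, "tz": 0.11, "spin": 0}, {"tx": 0, "ty": -0.03, "tz": 0.13, "spin": 0}, {"tx": 0, "ty": -0.035, "tz": 0.14, "spin": 0}, {"tx": 0, "ty": -0.04, "tz": 0.15, "spin": 0}, {"tx": 0, "ty": -0.04, "tz": 0.15, "spin": 0}]'

```text
t: 10.1
ee_pos: [512.1, -54.1, 216.1]
orientation: [2.251, 2.19, 0.001]
ft_force: [0.4, -0.2, 0.6]
width: 87.8
grasp_force: 0.0
```

```bash
cat >> h.py <<'E'
def rects(im,n,z,box,th=55):
    c=cal(n); x0,y0,x1,y1=box; m=np.zeros(im.shape[:2],np.uint8); m[y0:y1,x0:x1]=im[y0:y1,x0:x1].max(2)<th
    k,l,s,_=cv2.connectedComponentsWithStats(m); out=[]
    for i in range(1,k):
        if s[i,4]>200:
            vu=np.argwhere(l==i)[:,::-1]; out.append((s[i].tolist(),cv2.minAreaRect(ray(vu,n,z,c)[:,:2].astype(np.float32))))
    return out
E
python3 - <<'E'
from h import *
o=ctrl.get_obs();print(o["t"],o["ee_pos"],o["orientation"])
c=cal("wrist"); w=ctrl.get_image("wrist")
p=ctrl.pinpoint("panel","wrist"); print([(x["uv"],x["score"],ray(x["uv"],"wrist",10,c)) for x in p[:2]])
for x in ctrl.outline_of("panel","wrist")[:2]:
    vu=np.argwhere(x["pixels"])[:,::-1]; print(x["box"],x["score"],cv2.minAreaRect(ray(vu,"wrist",17,c)[:,:2].astype(np.float32)))
for r in rects(w,"wrist",17,(100,60,420,245)): print(r)
s=ctrl.get_image("top")
im=np.hstack([cv2.resize(w,(400,300)),cv2.resize(s[150:270,200:360],(400,300),interpolation=cv2.INTER_CUBIC)])
save(im,"flat.png")
E
```

```text
10.1 [512.13657501 -54.13616656 216.12869405] [2.25094769e+00 2.18962574e+00 1.48564126e-03]
[]
[215.1, 87.3, 268.7, 187.6] 0.63 ((493.8992614746094, -12.708335876464844), (127.77903747558594, 63.352394104003906), 87.65953826904297)
([216, 100, 52, 89, 1586], ((492.53509521484375, -18.93890380859375), (109.65039825439453, 61.74446487426758), 88.66376495361328))
([350, 177, 43, 44, 628], ((651.1122436523438, -85.37870025634766), (62.27485656738281, 40.89786911010742), 56.57966995239258))
([363, 186, 49, 46, 1626], ((684.442626953125, -109.48489379882812), (64.87789154052734, 60.26806640625), 41.9373893737793))
```

View pics/flat.png

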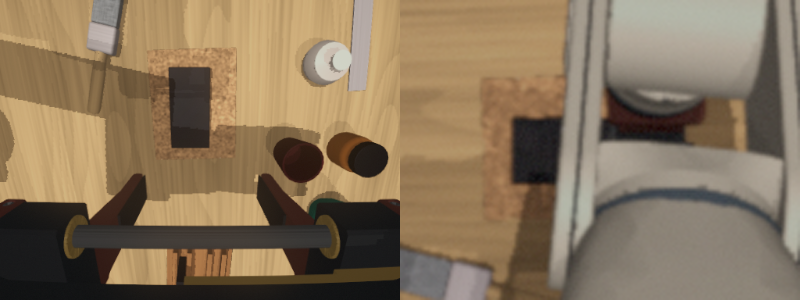

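The panel lies flat on the mat, measured at 127.8 x 63.4 mm, centred at (494, -12.7) with its length at 87.7°. It has been released. I'm now gripping it by its long sides.

Request:
apply_moves --targets '[{"tx": -0.006, "ty": 0.013, "tz": -0.02, "spin": -0.8}, {"tx": -0.012, "ty": 0.026, "tz": -0.05, "spin": -0.8}, {"tx": -0.018, "ty": 0.041, "tz": -0.08, "spin": -0.8}, {"tx": -0.018, "ty": 0.041, "tz": -0.11, "spin": -0.8}, {"tx": -0.018, "ty": 0.041, "tz": -0.135, "spin": -0.8}, {"tx": -0.018, "ty": 0.041, "tz": -0.16, "spin": -0.8}, {"tx": -0.018, "ty": 0.041, "tz": -0.175, "spin": -0.8}, {"tx": -0.018, "ty": 0.041, "tz": -0.185, "spin": -0.8}]'

```text
t: 11.1
ee_pos: [492.4, -12.3, 28.2]
orientation: [-2.264, -2.174, 0.003]
ft_force: [-0.6, -0.3, 0.2]
width: 88.2
grasp_force: 0.0
```

Request:
apply_moves --targets '[{"tx": 0, "ty": 0, "tz": -0.006, "spin": 0}, {"tx": 0, "ty": 0, "tz": -0.012, "spin": 0}, {"tx": 0, "ty": 0, "tz": -0.018, "spin": 0}, {"tx": 0, "ty": 0, "tz": -0.022, "spin": 0}, {"tx": 0, "ty": 0, "tz": -0.024, "spin": 0}, {"tx": 0, "ty": 0, "tz": -0.025, "spin": 0}, {"tx": 0, "ty": 0, "tz": -0.025, "spin": 0}, {"tx": 0, "ty": 0, "tz": -0.025, "spin": 0}]'

```text
t: 11.9
ee_pos: [493.9, -12.6, 5.4]
orientation: [2.266, 2.175, 0.001]
ft_force: [-0.4, -0.3, -0.6]
width: 87.6
grasp_force: 0.0
```

Request:
apply_moves --targets '[{"tx": 0, "ty": 0, "tz": 0, "spin": 0}, {"tx": 0, "ty": 0, "tz": 0, "spin": 0}, {"tx": 0, "ty": 0, "tz": 0, "spin": 0}, {"tx": 0, "ty": 0, "tz": 0, "spin": 0}, {"tx": 0, "ty": 0, "tz": 0, "spin": 0}, {"tx": 0, "ty": 0, "tz": 0, "spin": 0}, {"tx": 0, "ty": 0, "tz": 0, "spin": 0}, {"tx": 0, "ty": 0, "tz": 0, "spin": 0}]' --gripper 1.0

```text
t: 12.7
ee_pos: [493.7, -12.6, 5.2]
orientation: [2.267, 2.175, 0.0]
ft_force: [-0.0, -1.0, 2.7]
width: 63.5
grasp_force: 30.0
```

Request:
apply_moves --targets '[{"tx": 0, "ty": 0, "tz": 0.015, "spin": 0}, {"tx": 0, "ty": 0, "tz": 0.04, "spin": 0}, {"tx": 0, "ty": 0.01, "tz": 0.075, "spin": 0}, {"tx": 0, "ty": 0.035, "tz": 0.11, "spin": 0}, {"tx": 0, "ty": 0.07, "tz": 0.145, "spin": 0}, {"tx": 0.005, "ty": 0.11, "tz": 0.175, "spin": 4}, {"tx": 0.01, "ty": 0.15, "tz": 0.195, "spin": 8}, {"tx": 0.01, "ty": 0.18, "tz": 0.2, "spin": 11}]'

```text
t: 13.5
ee_pos: [505.2, 169.9, 208.0]
orientation: [2.042, 2.384, 0.007]
ft_force: [0.3, -0.8, -0.8]
width: 63.5
grasp_force: 30.0
```

Run:
```python
from h import *
import time; o=ctrl.get_obs();print(o["t"],o["ee_pos"],o["orientation"],o["width"],o["qvel"].round(3) if hasattr(o["qvel"],"round") else o["qvel"])
c=cal("wrist"); w=ctrl.get_image("wrist"); save(cv2.resize(w,(800,600),interpolation=cv2.INTER_CUBIC),"jig1.png")
for n,z in [("laid_panel",19),("jig_corner",12),("jig",0)]:
    for x in ctrl.pinpoint(n,"wrist")[:3]: print(n,np.round(x["uv"],1),round(x["score"],2),ray(x["uv"],"wrist",z,c).round(1))
for x in ctrl.outline_of("laid_panel","wrist")[:3]:
    vu=np.argwhere(x["pixels"])[:,::-1]; print(x["box"],x["score"],cv2.minAreaRect(ray(vu,"wrist",26,c)[:,:2].astype(np.float32)))
```

```text
13.5 [505.23924704 169.92302509 207.95080114] [2.0420303  2.38407277 0.00688995] 63.50776876847923 [ 0.538  0.087 -0.185 -0.009  0.146  0.024]
laid_panel [111.6  41.9] 0.97 [[319.5 295.9  19. ]]
laid_panel [291.8  45.1] 0.81 [[521.3 322.2  19. ]]
laid_panel [433.1 239.8] 0.66 [[757.6 116.1  19. ]]
[396.1, 0.8, 512.0, 67.5] 0.95 ((696.4878540039062, 385.1424865722656), (68.34245300292969, 127.57453918457031), 71.46415710449219)
[68.0, 2.8, 160.8, 104.5] 0.77 ((322.7270812988281, 295.2734375), (121.91297912597656, 68.07549285888672), 72.75860595703125)
[263.1, 0.0, 324.4, 108.7] 0.66 ((525.5700073242188, 311.3702087402344), (64.78694152832031, 110.57929229736328), 9.932853698730469)
```

View pics/jig1.png

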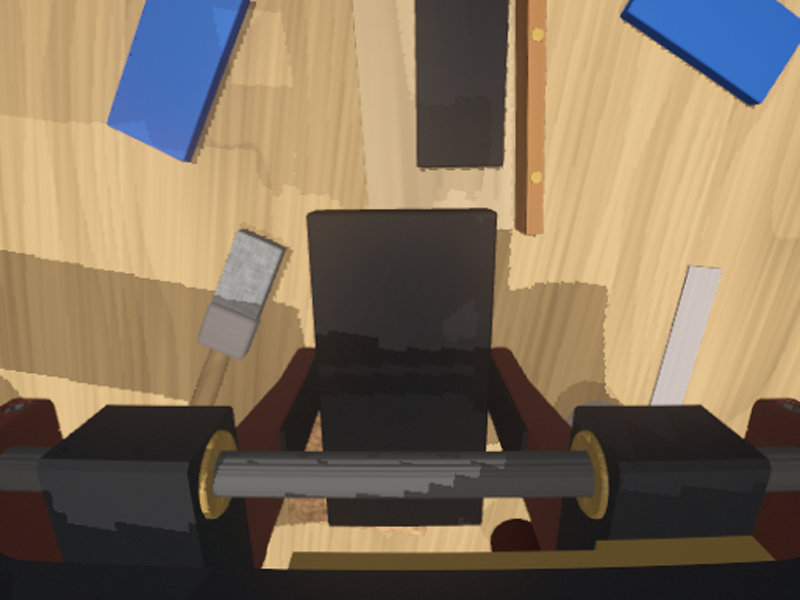

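The wrist view shows the held panel flat at (400,360). Above it is the jig with the laid panel at (460,80) and the long fence at (530,100). The blue boards are off to the sides. I'll move on a bit to see the whole corner.

Request:
apply_moves --targets '[{"tx": 0.0, "ty": 0.02, "tz": 0.01, "spin": 0}, {"tx": 0.0, "ty": 0.045, "tz": 0.02, "spin": 0}, {"tx": 0.0, "ty": 0.065, "tz": 0.025, "spin": 0}, {"tx": 0.0, "ty": 0.08, "tz": 0.03, "spin": 0}, {"tx": 0.0, "ty": 0.085, "tz": 0.03, "spin": 0}, {"tx": 0.0, "ty": 0.085, "tz": 0.03, "spin": 0}, {"tx": 0.0, "ty": 0.085, "tz": 0.03, "spin": 0}, {"tx": 0.0, "ty": 0.085, "tz": 0.03, "spin": 0}]'

```text
t: 14.55
ee_pos: [503.4, 251.5, 234.7]
orientation: [-2.048, -2.382, 0.002]
ft_force: [0.2, 0.4, -0.6]
width: 63.9
grasp_force: 30.0
```

Run:
```python
from h import *
o=ctrl.get_obs();print(o["t"],o["ee_pos"],o["orientation"],o["width"])
c=cal("wrist"); w=ctrl.get_image("wrist"); save(cv2.resize(w[:240],(800,375),interpolation=cv2.INTER_CUBIC),"jig2.png"); cv2.imwrite("jig2raw.png",w[:,:,::-1])
import pickle; pickle.dump(c,open("c2.pkl","wb"))
for n,z in [("laid_panel",19),("jig_corner",12),("jig",0)]:
    for x in ctrl.pinpoint(n,"wrist")[:3]: print(n,np.round(x["uv"],1),round(x["score"],2),ray(x["uv"],"wrist",z,c).round(1))
for x in ctrl.outline_of("laid_panel","wrist")[:4]:
    vu=np.argwhere(x["pixels"])[:,::-1]; print(x["box"],x["score"],cv2.minAreaRect(ray(vu,"wrist",26,c)[:,:2].astype(np.float32)))
```

```text
14.55 [503.44990346 251.46138153 234.72503871] [-2.04845176e+00 -2.38151629e+00  1.63634653e-03] 63.922719361942576
laid_panel [124.3 112.6] 0.92 [[322.4 299.6  19. ]]
laid_panel [426.9  87.6] 0.82 [[699.1 388.3  19. ]]
laid_panel [278.3 118.6] 0.77 [[519.4 320.9  19. ]]
jig_corner [312.9  60.4] 0.74 [[550.7 397.1  12. ]]
[86.8, 55.4, 163.3, 164.3] 0.96 ((322.8835754394531, 300.41162109375), (125.87136840820312, 66.84690856933594), 72.29212188720703)
[375.7, 37.0, 484.3, 131.7] 0.94 ((697.7877807617188, 389.27117919921875), (64.91267395019531, 127.34683990478516), 70.72811126708984)
[253.9, 68.2, 306.4, 133.9] 0.8 ((519.9754638671875, 343.9715270996094), (65.14928436279297, 80.81927490234375), 8.708897590637207)
```

View pics/jig2.png

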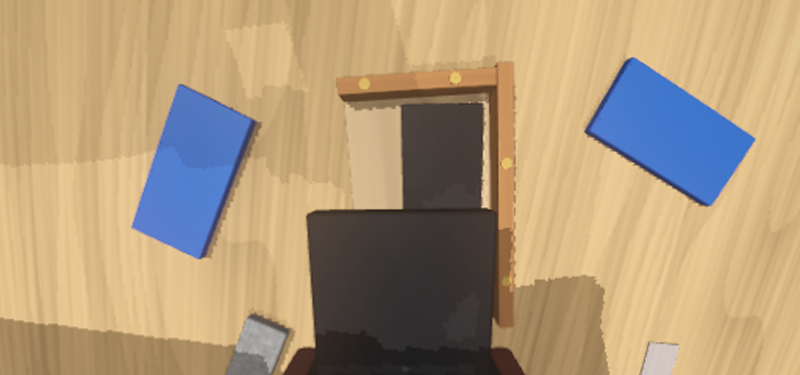

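The jig corner at the base shows at about (488,94) in this view, which is raw (312,60) and matches the network. The fence tops run up column 505 and along row 75. The laid panel's far end is at (402–483, 103). I'm fitting the fence lines now.

Run:
```python
from h import *
import pickle; c=pickle.load(open("c2.pkl","rb")); w=cv2.imread("jig2raw.png")[:,:,::-1].astype(int)
for r in (50,90,130,190): print(r,[tuple(w[r,k]) for k in range(306,334,2)])
print([tuple(w[k,260]) for k in range(40,72,2)])
def g(uv,z): return ray(np.array(uv)/1.5625,"wrist",z,c)[:,:2]
def ang(P): d=P[1]-P[0]; return np.degrees(np.arctan2(d[1],d[0])),np.linalg.norm(d)
for nm,uv,z in [("long outer top",[(513,325),(514,64)],48),("long inner top",[(497,325),(497,85)],48),("long inner bottom",[(491,205),(488,94)],12),("end outer top",[(337,79),(500,66)],48),("end inner bottom",[(346,106),(488,94)],12),("base -x edge",[(354,208),(346,107)],12),("laid top far",[(402,104),(483,103)],26),("laid right",[(481,208),(483,103)],26),("laid left",[(402,208),(402,104)],26)]:
    P=g(uv,z); print(nm,P.round(1).tolist(),np.round(ang(P),1))
```

```text
50 [(np.int64(195), np.int64(141), np.int64(88)), (np.int64(195), np.int64(140), np.int64(88)), (np.int64(195), np.int64(142), np.int64(89)), (np.int64(194), np.int64(141), np.int64(88)), (np.int64(195), np.int64(141), np.int64(89)), (np.int64(195), np.int64(140), np.int64(88)), (np.int64(165), np.int64(115), np.int64(72)), (np.int64(204), np.int64(147), np.int64(94)), (np.int64(201), np.int64(146), np.int64(92)), (np.int64(201), np.int64(145), np.int64(92)), (np.int64(201), np.int64(146), np.int64(93)), (np.int64(198), np.int64(152), np.int64(101)), (np.int64(224), np.int64(191), np.int64(138)), (np.int64(226), np.int64(193), np.int64(139))]
90 [(np.int64(73), np.int64(61), np.int64(56)), (np.int64(67), np.int64(54), np.int64(47)), (np.int64(221), np.int64(193), np.int64(150)), (np.int64(209), np.int64(181), np.int64(139)), (np.int64(110), np.int64(76), np.int64(48)), (np.int64(108), np.int64(74), np.int64(47)), (np.int64(119), np.int64(82), np.int64(52)), (np.int64(205), np.int64(151), np.int64(96)), (np.int64(204), np.int64(149), np.int64(95)), (np.int64(203), np.int64(147), np.in
[... 2049 characters left out ...]
t64(116), np.int64(86)), (np.int64(109), np.int64(90), np.int64(67)), (np.int64(78), np.int64(68), np.int64(61)), (np.int64(79), np.int64(69), np.int64(62))]
long outer top [[600.0, 220.9], [559.0, 413.4]] [102.  196.8]
long inner top [[586.9, 218.9], [549.8, 397.8]] [101.7 182.7]
long inner bottom [[569.5, 312.0], [549.9, 397.3]] [102.9  87.5]
end outer top [[435.5, 384.4], [549.4, 410.5]] [ 12.9 116.9]
end inner bottom [[439.2, 371.3], [549.9, 397.3]] [ 13.2 113.8]
base -x edge [[455.4, 292.1], [439.2, 370.6]] [101.7  80.1]
laid top far [[483.6, 377.5], [545.3, 387.8]] [ 9.5 62.5]
laid right [[559.1, 309.0], [545.3, 387.8]] [100.  80.]
laid left [[495.4, 299.2], [483.6, 377.5]] [98.6 79.2]
```

Jig: corner at (550, 397), yaw about 12.3°. The lower panel sits about 6–12 mm off the long fence and 5–8 mm off the end fence. I'll set the upper panel centred at jig (-54, -76), which leaves the finger room beside the fence. In world coordinates that is (513.5, 311.5).

Request:
apply_moves --targets '[{"tx": 0.003, "ty": 0.015, "tz": 0, "spin": 1}, {"tx": 0.006, "ty": 0.035, "tz": 0, "spin": 2}, {"tx": 0.01, "ty": 0.055, "tz": -0.01, "spin": 3.7}, {"tx": 0.01, "ty": 0.06, "tz": -0.04, "spin": 3.7}, {"tx": 0.01, "ty": 0.06, "tz": -0.08, "spin": 3.7}, {"tx": 0.01, "ty": 0.06, "tz": -0.115, "spin": 3.7}, {"tx": 0.01, "ty": 0.06, "tz": -0.14, "spin": 3.7}, {"tx": 0.01, "ty": 0.06, "tz": -0.15, "spin": 3.7}]'

```text
t: 15.6
ee_pos: [512.3, 313.2, 82.3]
orientation: [-1.967, -2.448, 0.006]
ft_force: [0.8, 0.0, -0.5]
width: 64.0
grasp_force: 30.0
```

Request:
apply_moves --targets '[{"tx": 0, "ty": 0, "tz": -0.01, "spin": 0}, {"tx": 0, "ty": 0, "tz": -0.02, "spin": 0}, {"tx": 0, "ty": 0, "tz": -0.03, "spin": 0}, {"tx": 0, "ty": 0, "tz": -0.04, "spin": 0}, {"tx": 0, "ty": 0, "tz": -0.045, "spin": 0}, {"tx": 0, "ty": 0, "tz": -0.05, "spin": 0}, {"tx": 0, "ty": 0, "tz": -0.05, "spin": 0}, {"tx": 0, "ty": 0, "tz": -0.05, "spin": 0}]'

```text
t: 16.4
ee_pos: [513.9, 312.4, 35.4]
orientation: [1.97, 2.447, 0.0]
ft_force: [-0.9, -0.4, -2.3]
width: 64.0
grasp_force: 30.0
```

Request:
apply_moves --targets '[{"tx": 0, "ty": 0, "tz": -0.002, "spin": 0}, {"tx": 0, "ty": 0, "tz": -0.004, "spin": 0}, {"tx": 0, "ty": 0, "tz": -0.005, "spin": 0}, {"tx": 0, "ty": 0, "tz": -0.0055, "spin": 0}, {"tx": 0, "ty": 0, "tz": -0.006, "spin": 0}, {"tx": 0, "ty": 0, "tz": -0.0065, "spin": 0}, {"tx": 0, "ty": 0, "tz": -0.0065, "spin": 0}, {"tx": 0, "ty": 0, "tz": -0.0065, "spin": 0}]'

```text
t: 17.2
ee_pos: [513.7, 312.4, 28.7]
orientation: [-1.97, -2.447, 0.0]
ft_force: [-0.2, -0.7, -1.3]
width: 63.4
grasp_force: 30.0
```

Request:
apply_moves --targets '[{"tx": 0, "ty": 0, "tz": -0.0003, "spin": 0}, {"tx": 0, "ty": 0, "tz": -0.0006, "spin": 0}, {"tx": 0, "ty": 0, "tz": -0.001, "spin": 0}, {"tx": 0, "ty": 0, "tz": -0.001, "spin": 0}, {"tx": 0, "ty": 0, "tz": -0.001, "spin": 0}, {"tx": 0, "ty": 0, "tz": -0.001, "spin": 0}, {"tx": 0, "ty": 0, "tz": -0.001, "spin": 0}, {"tx": 0, "ty": 0, "tz": -0.001, "spin": 0}]'

```text
t: 18.0
ee_pos: [513.7, 312.4, 28.3]
orientation: [1.97, 2.447, 0.0]
ft_force: [-1.7, -2.3, 6.0]
width: 63.6
grasp_force: 30.0
```

Contact at 6 N. I'm opening to 72 mm only, because the fence is near, and then lifting straight up.

Request:
apply_moves --targets '[{"tx": 0, "ty": 0, "tz": 0, "spin": 0}, {"tx": 0, "ty": 0, "tz": 0, "spin": 0}, {"tx": 0, "ty": 0, "tz": 0, "spin": 0}, {"tx": 0, "ty": 0, "tz": 0, "spin": 0}, {"tx": 0, "ty": 0, "tz": 0.004, "spin": 0}, {"tx": 0, "ty": 0, "tz": 0.012, "spin": 0}, {"tx": 0, "ty": 0, "tz": 0.025, "spin": 0}, {"tx": 0, "ty": 0, "tz": 0.045, "spin": 0}]' --gripper -0.64

```text
t: 18.8
ee_pos: [513.3, 312.1, 73.3]
orientation: [-1.969, -2.447, 0.002]
ft_force: [0.4, -0.0, -0.5]
width: 72.1
grasp_force: 0.0
```

Request:
apply_moves --targets '[{"tx": 0, "ty": -0.01, "tz": 0.03, "spin": 0}, {"tx": -0.005, "ty": -0.025, "tz": 0.06, "spin": 0}, {"tx": -0.01, "ty": -0.04, "tz": 0.09, "spin": 0}, {"tx": -0.012, "ty": -0.055, "tz": 0.12, "spin": 0}, {"tx": -0.013, "ty": -0.07, "tz": 0.14, "spin": 0}, {"tx": -0.013, "ty": -0.08, "tz": 0.15, "spin": 0}, {"tx": -0.013, "ty": -0.08, "tz": 0.155, "spin": 0}, {"tx": -0.013, "ty": -0.08, "tz": 0.155, "spin": 0}]'

```text
t: 19.6
ee_pos: [500.9, 232.6, 228.2]
orientation: [1.97, 2.447, 0.002]
ft_force: [-0.6, -0.2, 0.3]
width: 72.0
grasp_force: 0.0
```

Run:
```python
from h import *
o=ctrl.get_obs();print(o["t"],o["ee_pos"],o["orientation"],o["width"])
c=cal("wrist"); w=ctrl.get_image("wrist"); cv2.imwrite("jig3raw.png",w[:,:,::-1])
import pickle; pickle.dump(c,open("c3.pkl","wb"))
p=proj([[515,315,30]],"wrist",c)[0].astype(int); print(p)
y0=max(0,p[1]-105); x0=p[0]-140
save(cv2.resize(w[y0:y0+210,x0:x0+280],(800,600),interpolation=cv2.INTER_CUBIC),"jig3.png"); print(x0,y0)
for n in ["laid_panel","panel"]:
  for x in ctrl.outline_of(n,"wrist")[:4]:
    vu=np.argwhere(x["pixels"])[:,::-1]; print(n,np.round(x["box"]),round(x["score"],2),cv2.minAreaRect(ray(vu,"wrist",40,c)[:,:2].astype(np.float32)))
```

```text
19.6 [500.92271336 232.57648522 228.1699442 ] [1.97008320e+00 2.44673271e+00 1.62975386e-03] 71.95455796766835
[283 109]
143 4
laid_panel [386.  34. 498. 129.] 0.95 ((689.0844116210938, 385.5443115234375), (62.946632385253906, 123.23397064208984), 71.32965087890625)
laid_panel [ 84.  28. 172. 144.] 0.66 ((329.06121826171875, 299.7909240722656), (119.44012451171875, 64.08903503417969), 71.93352508544922)
laid_panel [267.  49. 320. 158.] 0.58 ((542.8473510742188, 335.18017578125), (52.634002685546875, 132.4610595703125), 35.39479446411133)
panel [256.  54. 312. 167.] 0.64 ((513.5599365234375, 312.4783020019531), (64.45574951171875, 128.1823272705078), 12.610528945922852)
```

View pics/jig3.png

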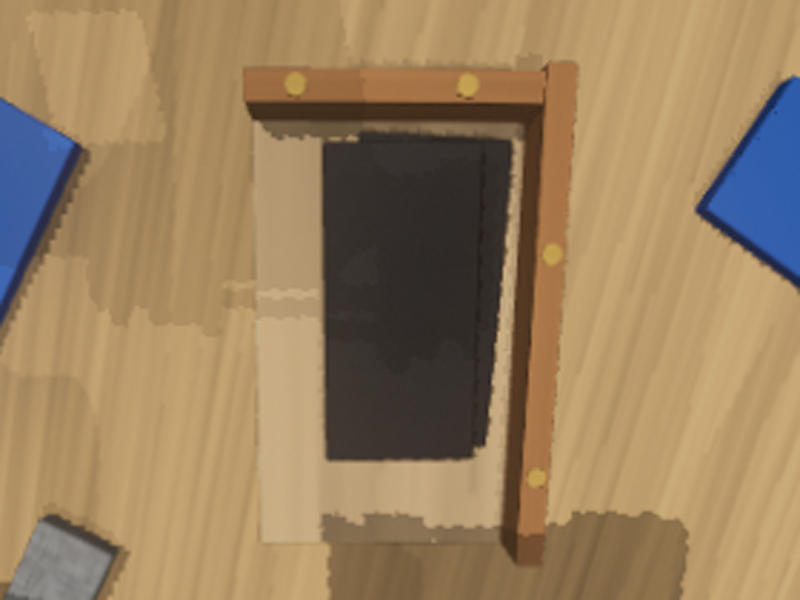

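The upper panel lies flat on the lower one at (513.6, 312.5) with yaw 12.6°. In the crop it spans (323–480, 140–460), and the lower panel shows at its right, up to (512,142). The fences are at the top and right. I'm refining the jig pose from this complete view.

Run:
```python
from h import *
import pickle; c=pickle.load(open("c3.pkl","rb"))
def g(uv,z): return ray(np.array(uv)/2.857+[143,4],"wrist",z,c)[:,:2]
def ang(P): d=P[1]-P[0]; return np.degrees(np.arctan2(d[1],d[0])),np.linalg.norm(d)
for nm,uv,z in [("long outer top",[(545,535),(577,63)],48),("long inner top",[(518,535),(545,103)],48),("long inner bot",[(505,500),(526,125)],12),("end outer top",[(244,68),(545,66)],48),("end inner top",[(247,103),(545,103)],48),("end inner bot",[(254,121),(526,123)],12),("base -x",[(261,543),(254,123)],12),("base -y",[(261,543),(503,542)],12),("upper left",[(327,460),(323,141)],40),("upper far",[(323,141),(480,142)],40),("upper right",[(473,458),(480,142)],40),("lower right",[(487,445),(512,142)],26),("lower far",[(360,134),(512,142)],26)]:
    P=g(uv,z); print(nm,P.round(1).tolist(),np.round(ang(P),1))
```

```text
long outer top [[598.0, 233.0], [558.1, 414.8]] [102.4 186.1]
long inner top [[586.4, 230.5], [550.0, 398.5]] [102.2 171.9]
long inner bot [[586.2, 237.8], [551.3, 397.8]] [102.3 163.8]
end outer top [[435.3, 385.5], [546.5, 411.0]] [ 12.9 114.1]
end inner top [[438.8, 373.7], [550.0, 398.5]] [ 12.6 114. ]
end inner bot [[438.2, 374.3], [551.1, 398.6]] [ 12.1 115.5]
base -x [[477.1, 192.1], [438.3, 373.5]] [102.  185.5]
base -y [[477.1, 192.1], [590.9, 217.5]] [ 12.6 116.6]
upper left [[498.4, 243.5], [469.6, 368.0]] [103.  127.7]
upper far [[469.6, 368.0], [530.3, 381.1]] [12.2 62. ]
upper right [[560.1, 258.0], [530.3, 381.1]] [103.6 126.7]
lower right [[567.7, 263.1], [545.0, 386.9]] [100.4 126. ]
lower far [[483.3, 376.2], [545.0, 386.9]] [ 9.9 62.6]
```

Request:
apply_moves --targets '[{"tx": -0.005, "ty": 0.005, "tz": 0, "spin": 8}, {"tx": -0.01, "ty": 0.01, "tz": 0, "spin": 16}, {"tx": -0.015, "ty": 0.02, "tz": 0, "spin": 24}, {"tx": -0.02, "ty": 0.03, "tz": 0, "spin": 32}, {"tx": -0.025, "ty": 0.04, "tz": 0, "spin": 40}, {"tx": -0.03, "ty": 0.05, "tz": 0, "spin": 48}, {"tx": -0.035, "ty": 0.06, "tz": 0, "spin": 56}, {"tx": -0.04, "ty": 0.07, "tz": 0, "spin": 64}]' --gripper -1.0

```text
t: 20.55
ee_pos: [459.9, 303.0, 226.4]
orientation: [-0.363, -3.119, 0.002]
ft_force: [0.3, -0.5, -0.3]
width: 87.6
grasp_force: 0.0
```

Request:
apply_moves --targets '[{"tx": 0, "ty": 0, "tz": -0.01, "spin": 8}, {"tx": 0, "ty": 0, "tz": -0.03, "spin": 16}, {"tx": 0, "ty": 0, "tz": -0.05, "spin": 22}, {"tx": 0, "ty": 0, "tz": -0.07, "spin": 25.8}, {"tx": 0, "ty": 0, "tz": -0.095, "spin": 25.8}, {"tx": 0, "ty": 0, "tz": -0.12, "spin": 25.8}, {"tx": 0, "ty": 0, "tz": -0.14, "spin": 25.8}, {"tx": 0, "ty": 0, "tz": -0.15, "spin": 25.8}]'

```text
t: 21.35
ee_pos: [459.1, 301.9, 74.9]
orientation: [0.333, -3.12, 0.003]
ft_force: [0.5, 0.4, -0.4]
width: 88.0
grasp_force: 0.0
```

```bash
cat >> h.py <<'E'
C0=np.array([550.6,398.2]); th=np.radians(12.35); E=np.array([[np.cos(th),np.sin(th)],[-np.sin(th),np.cos(th)]])
def st():
    o=ctrl.get_obs(); p=np.array(o["ee_pos"]); r=np.array(o["orientation"]); 
    yaw=(2*np.degrees(np.arctan2(r[1],r[0]))-90)%180
    print("t",round(o["t"],2),"jig xy",(E@(p[:2]-C0)).round(2),"z",p[2].round(2),"yaw",yaw.round(2),"F jig",(E@np.array(o["ft_force"])[:2]).round(1),round(o["ft_force"][2],1))
E
python3 -c "
from h import *
st()"
```

```text
t 21.35 jig xy [-109.98  -74.49] z 74.87 yaw 102.18 F jig [0.5 0.3] -0.4
```

Request:
apply_moves --targets '[{"tx": 0, "ty": 0, "tz": -0.015, "spin": 0}, {"tx": 0, "ty": 0, "tz": -0.028, "spin": 0}, {"tx": 0, "ty": 0, "tz": -0.04, "spin": 0}, {"tx": 0, "ty": 0, "tz": -0.048, "spin": 0}, {"tx": 0, "ty": 0, "tz": -0.054, "spin": 0}, {"tx": 0, "ty": 0, "tz": -0.057, "spin": 0}, {"tx": 0, "ty": 0, "tz": -0.057, "spin": 0}, {"tx": 0, "ty": 0, "tz": -0.057, "spin": 0}]'

```text
t: 22.15
ee_pos: [460.9, 302.5, 21.0]
orientation: [-0.332, 3.123, 0.0]
ft_force: [-0.4, 0.8, -0.6]
width: 87.9
grasp_force: 0.0
```

Request:
apply_moves --targets '[{"tx": 0, "ty": 0, "tz": -0.003, "spin": 0}, {"tx": 0, "ty": 0, "tz": -0.006, "spin": 0}, {"tx": 0.0039, "ty": 0.0009, "tz": -0.006, "spin": 0}, {"tx": 0.0078, "ty": 0.0017, "tz": -0.006, "spin": 0}, {"tx": 0.0107, "ty": 0.0023, "tz": -0.006, "spin": 0}, {"tx": 0.0137, "ty": 0.003, "tz": -0.006, "spin": 0}, {"tx": 0.0166, "ty": 0.0036, "tz": -0.006, "spin": 0}, {"tx": 0.0195, "ty": 0.0043, "tz": -0.006, "spin": 0}]'

```text
t: 22.95
ee_pos: [480.4, 306.7, 14.7]
orientation: [0.332, -3.124, 0.0]
ft_force: [-0.6, -0.7, 0.9]
width: 87.5
grasp_force: 0.5
```

Run:
```python
from h import *
st(); c=cal("wrist"); w=ctrl.get_image("wrist")
cv2.imwrite("p1.png",w[:,:,::-1])
save(cv2.resize(w,(800,600),interpolation=cv2.INTER_CUBIC),"push1.png")
```

```text
t 22.95 jig xy [-88.14 -74.37] z 14.7 yaw 102.14 F jig [-0.8 -0.5] 0.9
```

View pics/push1.png

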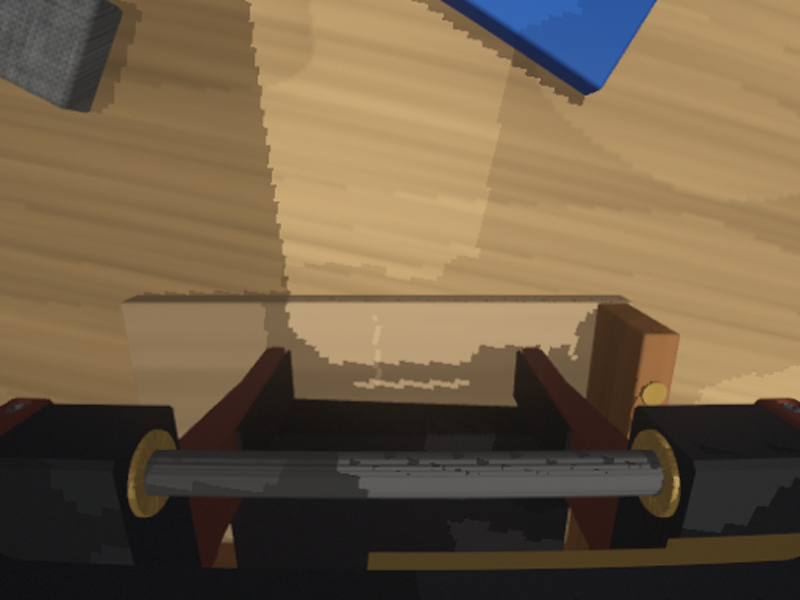

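The fingertips at (285,350) and (525,350) bear on the stack's open side, and the end fence at (640,350) is clear of them. I'll keep pushing at 10 mm/s.

Request:
apply_moves --targets '[{"tx": 0.001, "ty": 0.0002, "tz": 0, "spin": 0.2}, {"tx": 0.002, "ty": 0.0004, "tz": 0, "spin": 0.2}, {"tx": 0.0029, "ty": 0.0006, "tz": 0, "spin": 0.2}, {"tx": 0.0039, "ty": 0.0009, "tz": 0, "spin": 0.2}, {"tx": 0.0049, "ty": 0.0011, "tz": 0, "spin": 0.2}, {"tx": 0.0059, "ty": 0.0013, "tz": 0, "spin": 0.2}, {"tx": 0.0068, "ty": 0.0015, "tz": 0, "spin": 0.2}, {"tx": 0.0078, "ty": 0.0017, "tz": 0, "spin": 0.2}]'

```text
t: 23.8
ee_pos: [488.0, 308.4, 14.6]
orientation: [0.338, -3.123, 0.0]
ft_force: [-0.4, -0.1, -0.7]
width: 88.0
grasp_force: 0.3
```

Request:
apply_moves --targets '[{"tx": 0.0005, "ty": 0.0001, "tz": 0, "spin": 0}, {"tx": 0.001, "ty": 0.0002, "tz": 0, "spin": 0}, {"tx": 0.0015, "ty": 0.0003, "tz": 0, "spin": 0}, {"tx": 0.002, "ty": 0.0004, "tz": 0, "spin": 0}, {"tx": 0.0024, "ty": 0.0005, "tz": 0, "spin": 0}, {"tx": 0.0027, "ty": 0.0006, "tz": 0, "spin": 0}, {"tx": 0.0029, "ty": 0.0006, "tz": 0, "spin": 0}, {"tx": 0.0029, "ty": 0.0006, "tz": 0, "spin": 0}]'

```text
t: 24.6
ee_pos: [490.9, 309.0, 14.7]
orientation: [-0.338, 3.123, 0.0]
ft_force: [-0.7, 0.2, 0.6]
width: 88.0
grasp_force: 0.3
```

Request:
apply_moves --targets '[{"tx": 0.0003, "ty": 0.0001, "tz": 0, "spin": 0}, {"tx": 0.0006, "ty": 0.0001, "tz": 0, "spin": 0}, {"tx": 0.0009, "ty": 0.0002, "tz": 0, "spin": 0}, {"tx": 0.0012, "ty": 0.0003, "tz": 0, "spin": 0}, {"tx": 0.0014, "ty": 0.0003, "tz": 0, "spin": 0}, {"tx": 0.0016, "ty": 0.0003, "tz": 0, "spin": 0}, {"tx": 0.0018, "ty": 0.0004, "tz": 0, "spin": 0}, {"tx": 0.002, "ty": 0.0004, "tz": 0, "spin": 0}]'

```text
t: 25.4
ee_pos: [491.0, 308.8, 14.4]
orientation: [0.337, -3.12, 0.002]
ft_force: [-7.1, -0.1, 3.6]
width: 88.0
grasp_force: 3.9
```

Request:
apply_moves --targets '[{"tx": 0.0002, "ty": 0, "tz": 0, "spin": 0}, {"tx": 0.0004, "ty": 0.0001, "tz": 0, "spin": 0}, {"tx": 0.0006, "ty": 0.0001, "tz": 0, "spin": 0}, {"tx": 0.0008, "ty": 0.0002, "tz": 0, "spin": 0}, {"tx": 0.001, "ty": 0.0002, "tz": 0, "spin": 0}, {"tx": 0.001, "ty": 0.0002, "tz": 0, "spin": 0}, {"tx": 0.001, "ty": 0.0002, "tz": 0, "spin": 0}, {"tx": 0.001, "ty": 0.0002, "tz": 0, "spin": 0}]'

```text
t: 26.2
ee_pos: [491.1, 308.7, 14.2]
orientation: [0.336, -3.118, 0.002]
ft_force: [-10.8, -0.1, 5.4]
width: 88.0
grasp_force: 5.1
```

The stack rests against the long fence at about 11 N. I'm backing off, lifting, and turning to push from the near end.

Request:
apply_moves --targets '[{"tx": -0.005, "ty": -0.001, "tz": 0, "spin": 0}, {"tx": -0.015, "ty": -0.003, "tz": 0, "spin": 0}, {"tx": -0.024, "ty": -0.005, "tz": 0.01, "spin": 0}, {"tx": -0.024, "ty": -0.005, "tz": 0.03, "spin": 0}, {"tx": -0.022, "ty": -0.015, "tz": 0.055, "spin": -8}, {"tx": -0.015, "ty": -0.025, "tz": 0.075, "spin": -16}, {"tx": -0.008, "ty": -0.035, "tz": 0.085, "spin": -24}, {"tx": 0, "ty": -0.045, "tz": 0.085, "spin": -32}]' --gripper 0.45

```text
t: 27.0
ee_pos: [494.9, 264.8, 102.3]
orientation: [0.544, 3.091, 0.004]
ft_force: [0.0, 1.0, -0.0]
width: 27.1
grasp_force: 0.0
```

Request:
apply_moves --targets '[{"tx": 0.007, "ty": -0.005, "tz": 0, "spin": -8}, {"tx": 0.014, "ty": -0.01, "tz": 0, "spin": -16}, {"tx": 0.021, "ty": -0.015, "tz": 0, "spin": -24}, {"tx": 0.028, "ty": -0.02, "tz": 0, "spin": -32}, {"tx": 0.035, "ty": -0.025, "tz": 0, "spin": -40}, {"tx": 0.04, "ty": -0.03, "tz": 0, "spin": -48}, {"tx": 0.045, "ty": -0.03, "tz": 0, "spin": -55}, {"tx": 0.05, "ty": -0.03, "tz": 0, "spin": -58}]'

```text
t: 27.8
ee_pos: [543.9, 234.4, 100.5]
orientation: [1.975, 2.443, 0.001]
ft_force: [0.3, 0.4, 0.3]
width: 24.4
grasp_force: 0.0
```

Run:
```python
from h import *
st(); g=C0+E.T@np.array([-33,-167]); print("goal",g, g-np.array(ctrl.get_obs()["ee_pos"])[:2])
c=cal("wrist"); w=ctrl.get_image("wrist"); cv2.imwrite("p2.png",w[:,:,::-1])
for x in ctrl.outline_of("panel","wrist")[:4]+ctrl.outline_of("laid_panel","wrist")[:4]:
    vu=np.argwhere(x["pixels"])[:,::-1]; r=cv2.minAreaRect(ray(vu,"wrist",40,c)[:,:2].astype(np.float32)); print(np.round(x["box"]),round(x["score"],2),r,(E@(np.array(r[0])-C0)).round(1))
```

```text
t 27.8 jig xy [ -41.57 -158.56] z 100.5 yaw 12.1 F jig [0.4 0.3] 0.3
goal [554.08209383 228.00636022] [10.17241151 -6.41244555]
[218.   8. 312. 185.] 0.65 ((533.6557006835938, 317.3599853515625), (64.71764373779297, 127.61837768554688), 11.976346015930176) [-33.8 -75.3]
[  0.   0.  75. 156.] 0.91 ((345.0659484863281, 298.0697326660156), (115.75563049316406, 56.282833099365234), 73.65148162841797) [-222.2  -53.9]
[402.   0. 512. 132.] 0.76 ((683.1307983398438, 383.30096435546875), (61.99981689453125, 112.82508850097656), 71.22284698486328) [126.3 -42.9]
[225.   5. 307.   8.] 0.51 ((519.193603515625, 379.6089172363281), (57.66111373901367, 1.335121989250183), 12.223546981811523) [-34.7 -11.4]
```

Request:
apply_moves --targets '[{"tx": 0.005, "ty": -0.003, "tz": -0.005, "spin": 0.2}, {"tx": 0.01, "ty": -0.0065, "tz": -0.015, "spin": 0.2}, {"tx": 0.01, "ty": -0.0065, "tz": -0.035, "spin": 0.2}, {"tx": 0.01, "ty": -0.0065, "tz": -0.053, "spin": 0.2}, {"tx": 0.01, "ty": -0.0065, "tz": -0.068, "spin": 0.2}, {"tx": 0.01, "ty": -0.0065, "tz": -0.079, "spin": 0.2}, {"tx": 0.01, "ty": -0.0065, "tz": -0.085, "spin": 0.2}, {"tx": 0.01, "ty": -0.0065, "tz": -0.085, "spin": 0.2}]'

```text
t: 28.75
ee_pos: [553.4, 227.9, 13.8]
orientation: [-1.965, -2.451, 0.002]
ft_force: [-0.4, 0.2, -0.3]
width: 24.1
grasp_force: 0.0
```

```bash
python3 -c "
from h import *
st()"
```

```text
t 28.75 jig xy [ -33.66 -166.98] z 13.77 yaw 12.56 F jig [-0.3  0.3] -0.3
```

Request:
apply_moves --targets '[{"tx": -0.0009, "ty": 0.0039, "tz": 0, "spin": 0}, {"tx": -0.0017, "ty": 0.0078, "tz": 0, "spin": 0}, {"tx": -0.0021, "ty": 0.0098, "tz": 0, "spin": 0}, {"tx": -0.0026, "ty": 0.0117, "tz": 0, "spin": 0}, {"tx": -0.0028, "ty": 0.0127, "tz": 0, "spin": 0}, {"tx": -0.003, "ty": 0.0137, "tz": 0, "spin": 0}, {"tx": -0.0032, "ty": 0.0147, "tz": 0, "spin": 0}, {"tx": -0.0034, "ty": 0.0156, "tz": 0, "spin": 0}]'

```text
t: 29.55
ee_pos: [550.5, 243.7, 14.7]
orientation: [1.965, 2.451, -0.0]
ft_force: [0.4, 0.6, 0.0]
width: 24.1
grasp_force: 0.2
```

Request:
apply_moves --targets '[{"tx": -0.0002, "ty": 0.001, "tz": 0, "spin": 0}, {"tx": -0.0004, "ty": 0.002, "tz": 0, "spin": 0}, {"tx": -0.0006, "ty": 0.0029, "tz": 0, "spin": 0}, {"tx": -0.0008, "ty": 0.0037, "tz": 0, "spin": 0}, {"tx": -0.001, "ty": 0.0045, "tz": 0, "spin": 0}, {"tx": -0.0011, "ty": 0.0052, "tz": 0, "spin": 0}, {"tx": -0.0012, "ty": 0.0057, "tz": 0, "spin": 0}, {"tx": -0.0013, "ty": 0.006, "tz": 0, "spin": 0}]'

```text
t: 30.35
ee_pos: [549.2, 249.7, 14.7]
orientation: [1.965, 2.451, -0.0]
ft_force: [0.7, -0.4, 0.0]
width: 24.0
grasp_force: 0.4
```

```bash
python3 -c "
from h import *
st()"
```

```text
t 30.35 jig xy [ -33.16 -144.77] z 14.66 yaw 12.55 F jig [ 0.6 -0.6] 0.0
```

Request:
apply_moves --targets '[{"tx": -0.0001, "ty": 0.0004, "tz": 0, "spin": 0}, {"tx": -0.0002, "ty": 0.0008, "tz": 0, "spin": 0}, {"tx": -0.0003, "ty": 0.0012, "tz": 0, "spin": 0}, {"tx": -0.0003, "ty": 0.0016, "tz": 0, "spin": 0}, {"tx": -0.0004, "ty": 0.002, "tz": 0, "spin": 0}, {"tx": -0.0005, "ty": 0.0024, "tz": 0, "spin": 0}, {"tx": -0.0006, "ty": 0.0028, "tz": 0, "spin": 0}, {"tx": -0.0006, "ty": 0.003, "tz": 0, "spin": 0}]'

```text
t: 31.15
ee_pos: [548.5, 252.7, 14.7]
orientation: [-1.965, -2.451, 0.0]
ft_force: [-0.4, -0.3, -0.1]
width: 24.0
grasp_force: 0.4
```

Request:
apply_moves --targets '[{"tx": -0.0001, "ty": 0.0003, "tz": 0, "spin": 0}, {"tx": -0.0001, "ty": 0.0006, "tz": 0, "spin": 0}, {"tx": -0.0002, "ty": 0.0009, "tz": 0, "spin": 0}, {"tx": -0.0003, "ty": 0.0012, "tz": 0, "spin": 0}, {"tx": -0.0003, "ty": 0.0015, "tz": 0, "spin": 0}, {"tx": -0.0004, "ty": 0.0018, "tz": 0, "spin": 0}, {"tx": -0.0004, "ty": 0.002, "tz": 0, "spin": 0}, {"tx": -0.0004, "ty": 0.002, "tz": 0, "spin": 0}]'

```text
t: 31.95
ee_pos: [548.1, 254.5, 14.7]
orientation: [1.965, 2.451, -0.0]
ft_force: [0.4, -2.3, 0.5]
width: 24.1
grasp_force: 1.0
```

Request:
apply_moves --targets '[{"tx": -0.0001, "ty": 0.0003, "tz": 0, "spin": 0}, {"tx": -0.0001, "ty": 0.0006, "tz": 0, "spin": 0}, {"tx": -0.0002, "ty": 0.0009, "tz": 0, "spin": 0}, {"tx": -0.0003, "ty": 0.0012, "tz": 0, "spin": 0}, {"tx": -0.0003, "ty": 0.0015, "tz": 0, "spin": 0}, {"tx": -0.0004, "ty": 0.0018, "tz": 0, "spin": 0}, {"tx": -0.0004, "ty": 0.002, "tz": 0, "spin": 0}, {"tx": -0.0004, "ty": 0.002, "tz": 0, "spin": 0}]'

```text
t: 32.75
ee_pos: [547.7, 254.7, 14.7]
orientation: [1.965, 2.45, -0.004]
ft_force: [1.2, -12.5, 2.4]
width: 24.1
grasp_force: 6.4
```

```bash
python3 -c "
from h import *
st()"
```

```text
t 32.75 jig xy [ -33.48 -139.59] z 14.67 yaw 12.56 F jig [ -1.5 -12.4] 2.4
```

The stack rests against the end fence at about 12 N. I'm backing off and giving one more gentle nudge toward the long fence, in case the end push disturbed it.

Request:
apply_moves --targets '[{"tx": 0.0012, "ty": -0.006, "tz": 0, "spin": 0}, {"tx": 0.0034, "ty": -0.016, "tz": 0, "spin": 0}, {"tx": 0.0034, "ty": -0.018, "tz": 0.015, "spin": 0}, {"tx": 0.0034, "ty": -0.018, "tz": 0.045, "spin": 0}, {"tx": -0.005, "ty": -0.015, "tz": 0.075, "spin": 8}, {"tx": -0.015, "ty": -0.01, "tz": 0.085, "spin": 16}, {"tx": -0.025, "ty": 0, "tz": 0.085, "spin": 24}, {"tx": -0.035, "ty": 0.01, "tz": 0.085, "spin": 32}]' --gripper -1.0

```text
t: 33.55
ee_pos: [513.1, 267.3, 101.7]
orientation: [1.206, 2.899, 0.003]
ft_force: [-1.3, -0.2, -0.3]
width: 84.7
grasp_force: 0.0
```

Request:
apply_moves --targets '[{"tx": -0.007, "ty": 0.007, "tz": 0, "spin": 8}, {"tx": -0.014, "ty": 0.014, "tz": 0, "spin": 16}, {"tx": -0.021, "ty": 0.021, "tz": 0, "spin": 24}, {"tx": -0.028, "ty": 0.028, "tz": 0, "spin": 32}, {"tx": -0.035, "ty": 0.035, "tz": 0, "spin": 40}, {"tx": -0.042, "ty": 0.042, "tz": 0, "spin": 48}, {"tx": -0.049, "ty": 0.047, "tz": 0, "spin": 54}, {"tx": -0.049, "ty": 0.047, "tz": 0, "spin": 57.8}]'

```text
t: 34.35
ee_pos: [463.2, 314.5, 100.8]
orientation: [-0.345, 3.122, 0.001]
ft_force: [-0.9, 0.1, 0.3]
width: 87.8
grasp_force: 0.0
```

```bash
python3 -c "
from h import *
st()"
```

```text
t 34.35 jig xy [-103.3   -63.07] z 100.81 yaw 102.62 F jig [-0.9  0.3] 0.3
```

Request:
apply_moves --targets '[{"tx": 0.001, "ty": -0.004, "tz": -0.01, "spin": -0.2}, {"tx": 0.001, "ty": -0.004, "tz": -0.025, "spin": -0.2}, {"tx": 0.001, "ty": -0.004, "tz": -0.045, "spin": -0.2}, {"tx": 0.001, "ty": -0.004, "tz": -0.06, "spin": -0.2}, {"tx": 0.001, "ty": -0.004, "tz": -0.073, "spin": -0.2}, {"tx": 0.001, "ty": -0.004, "tz": -0.081, "spin": -0.2}, {"tx": 0.001, "ty": -0.004, "tz": -0.085, "spin": -0.2}, {"tx": 0.001, "ty": -0.004, "tz": -0.085, "spin": -0.2}]'

```text
t: 35.15
ee_pos: [464.6, 309.6, 14.2]
orientation: [0.332, -3.123, 0.001]
ft_force: [-0.2, 0.5, 0.6]
width: 87.9
grasp_force: 0.0
```

Request:
apply_moves --targets '[{"tx": 0.0039, "ty": 0.0009, "tz": 0, "spin": 0}, {"tx": 0.0078, "ty": 0.0017, "tz": 0, "spin": 0}, {"tx": 0.0117, "ty": 0.0026, "tz": 0, "spin": 0}, {"tx": 0.0146, "ty": 0.0032, "tz": 0, "spin": 0}, {"tx": 0.0176, "ty": 0.0039, "tz": 0, "spin": 0}, {"tx": 0.0195, "ty": 0.0043, "tz": 0, "spin": 0}, {"tx": 0.0215, "ty": 0.0047, "tz": 0, "spin": 0}, {"tx": 0.0225, "ty": 0.0049, "tz": 0, "spin": 0}]'

```text
t: 35.95
ee_pos: [487.4, 314.6, 14.6]
orientation: [0.332, -3.124, 0.0]
ft_force: [-0.1, 0.1, -0.2]
width: 87.7
grasp_force: 0.0
```

```bash
python3 -c "
from h import *
st()"
```

```text
t 35.95 jig xy [-79.59 -68.16] z 14.65 yaw 102.14 F jig [-0.1  0.2] -0.2
```

Contact is expected at x ≈ -77.3, so I'm advancing slowly.

Request:
apply_moves --targets '[{"tx": 0.0004, "ty": 0.0001, "tz": 0, "spin": 0.2}, {"tx": 0.0008, "ty": 0.0002, "tz": 0, "spin": 0.2}, {"tx": 0.0012, "ty": 0.0003, "tz": 0, "spin": 0.2}, {"tx": 0.0016, "ty": 0.0003, "tz": 0, "spin": 0.2}, {"tx": 0.0019, "ty": 0.0004, "tz": 0, "spin": 0.2}, {"tx": 0.0022, "ty": 0.0005, "tz": 0, "spin": 0.2}, {"tx": 0.0025, "ty": 0.0005, "tz": 0, "spin": 0.2}, {"tx": 0.0027, "ty": 0.0006, "tz": 0, "spin": 0.2}]'

```text
t: 36.75
ee_pos: [489.6, 315.0, 14.6]
orientation: [0.338, -3.123, 0.0]
ft_force: [-1.4, -0.7, 1.1]
width: 88.2
grasp_force: 0.9
```

Request:
apply_moves --targets '[{"tx": 0.0003, "ty": 0.0001, "tz": 0, "spin": 0}, {"tx": 0.0006, "ty": 0.0001, "tz": 0, "spin": 0}, {"tx": 0.0009, "ty": 0.0002, "tz": 0, "spin": 0}, {"tx": 0.0012, "ty": 0.0003, "tz": 0, "spin": 0}, {"tx": 0.0015, "ty": 0.0003, "tz": 0, "spin": 0}, {"tx": 0.0018, "ty": 0.0004, "tz": 0, "spin": 0}, {"tx": 0.002, "ty": 0.0004, "tz": 0, "spin": 0}, {"tx": 0.002, "ty": 0.0004, "tz": 0, "spin": 0}]'

```text
t: 37.55
ee_pos: [489.7, 314.9, 14.3]
orientation: [0.337, -3.119, 0.002]
ft_force: [-9.0, -0.2, 4.7]
width: 88.0
grasp_force: 4.2
```

```bash
python3 -c "
from h import *
st()"
```

```text
t 37.55 jig xy [-77.26 -68.37] z 14.26 yaw 102.32 F jig [-8.8  1.7] 4.7
```

Contact came at the same spot, at 9 N. I'm backing off, lifting, and inspecting.

Request:
apply_moves --targets '[{"tx": -0.005, "ty": -0.001, "tz": 0, "spin": 0}, {"tx": -0.013, "ty": -0.003, "tz": 0, "spin": 0}, {"tx": -0.025, "ty": -0.005, "tz": 0.01, "spin": 0}, {"tx": -0.03, "ty": -0.006, "tz": 0.04, "spin": 0}, {"tx": -0.03, "ty": -0.006, "tz": 0.08, "spin": 0}, {"tx": -0.03, "ty": -0.006, "tz": 0.12, "spin": 0}, {"tx": -0.03, "ty": -0.006, "tz": 0.16, "spin": 0}, {"tx": -0.03, "ty": -0.006, "tz": 0.2, "spin": 0}]'

```text
t: 38.35
ee_pos: [461.1, 309.3, 217.0]
orientation: [-0.338, 3.123, 0.0]
ft_force: [-0.4, 0.9, 0.4]
width: 87.7
grasp_force: 0.0
```

Request:
apply_moves --targets '[{"tx": -0.005, "ty": -0.005, "tz": 0.01, "spin": -8}, {"tx": -0.005, "ty": -0.015, "tz": 0.02, "spin": -16}, {"tx": 0, "ty": -0.025, "tz": 0.02, "spin": -24}, {"tx": 0.005, "ty": -0.035, "tz": 0.02, "spin": -32}, {"tx": 0.01, "ty": -0.045, "tz": 0.02, "spin": -40}, {"tx": 0.015, "ty": -0.055, "tz": 0.02, "spin": -48}, {"tx": 0.02, "ty": -0.065, "tz": 0.02, "spin": -56}, {"tx": 0.03, "ty": -0.075, "tz": 0.02, "spin": -64}]'

```text
t: 39.15
ee_pos: [491.0, 234.0, 235.2]
orientation: [1.376, 2.824, 0.0]
ft_force: [-0.7, 0.6, 0.3]
width: 87.8
grasp_force: 0.0
```

Request:
apply_moves --targets '[{"tx": 0.01, "ty": 0, "tz": 0, "spin": -8}, {"tx": 0.02, "ty": 0, "tz": 0, "spin": -16}, {"tx": 0.03, "ty": 0, "tz": 0, "spin": -22}, {"tx": 0.04, "ty": 0, "tz": 0, "spin": -26}, {"tx": 0.045, "ty": 0, "tz": 0, "spin": -26}, {"tx": 0.045, "ty": 0, "tz": 0, "spin": -26}, {"tx": 0.045, "ty": 0, "tz": 0, "spin": -26}, {"tx": 0.045, "ty": 0, "tz": 0, "spin": -26}]'

```text
t: 39.95
ee_pos: [536.4, 234.6, 234.7]
orientation: [-1.968, -2.448, 0.0]
ft_force: [-0.2, -0.2, 0.5]
width: 87.8
grasp_force: 0.0
```

Run:
```python
from h import *
st(); c=cal("wrist"); w=ctrl.get_image("wrist")
p=proj([[532,325,30]],"wrist",c)[0].astype(int)
x0=p[0]-120; y0=max(0,p[1]-90); print(x0,y0,p)
save(cv2.resize(w[y0:y0+180,x0:x0+240],(800,600),interpolation=cv2.INTER_CUBIC),"fin.png")
for x in ctrl.outline_of("panel","wrist")[:2]+ctrl.outline_of("laid_panel","wrist")[:4]:
    vu=np.argwhere(x["pixels"])[:,::-1]; r=cv2.minAreaRect(ray(vu,"wrist",40,c)[:,:2].astype(np.float32)); print(np.round(x["box"]),round(x["score"],2),r,(E@(np.array(r[0])-C0)).round(1))
P=[[-0,0,40],[-64,0,40],[-64,-128,40],[0,-128,40],[0,0,12],[-64,-128,12],[0,-128,12]]
W=[[*(C0+E.T@np.array(q[:2])),q[2]] for q in P]; print(((proj(W,"wrist",c)-[x0,y0])*10/3).round(0).tolist())
```

```text
t 39.95 jig xy [ -48.9  -156.81] z 234.74 yaw 12.41 F jig [-0.2 -0.2] 0.5
150 9 [270  99]
[245.  39. 297. 150.] 0.65 ((531.4620971679688, 328.4679260253906), (63.42088317871094, 128.01266479492188), 11.736736297607422) [-33.6 -64. ]
[197.  23. 314. 199.] 0.64 ((517.300048828125, 302.4540710449219), (131.5635223388672, 205.38433837890625), 12.485880851745605) [-53.  -86.4]
[356.  27. 470. 124.] 0.76 ((692.2784423828125, 385.79510498046875), (63.666316986083984, 124.33686065673828), 71.31256866455078) [135.7 -42.4]
[ 61.  22. 148. 139.] 0.71 ((331.1267395019531, 299.2001647949219), (120.54377746582031, 64.04164123535156), 72.31680297851562) [-235.6  -49.8]
[[503.0, 96.0], [315.0, 95.0], [319.0, 470.0], [490.0, 470.0], [492.0, 114.0], [322.0, 461.0], [481.0, 461.0]]
```

View pics/fin.png

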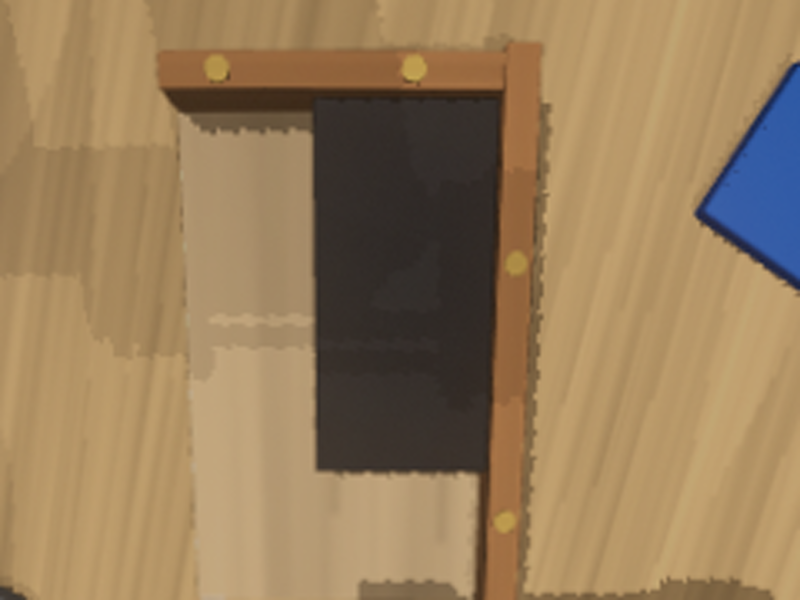

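The final view shows the top panel flush in the corner: its edges match the predicted pushed-home corners (503,96), (315,95), (319,470) and (490,470). Nothing of the lower panel sticks out on the open sides, and the robot is clear, so I'm handing in.

```bash
python3 -c "
from workcell import ctrl
print(ctrl.close_job())"
```

```text
the job is handed in; nothing more can be done
None
```

The job is handed in: I laid the full-length panel on the mat, regrasped it by its long sides and set it on the jig panel. I then pushed both against the two fences at about 9–12 N, and the last picture shows the top panel flush with no lower panel showing on the open sides.

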